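# Find the shuttered gas port by feel and seat the sampling probe

### The arm

A 6-joint arm with a two-finger parallel gripper is mounted at the origin on a cart in front of the work surface, level with it; the furniture and walls round the work are solid. World frame = base frame: x ahead of the robot, y to its left, z up, the work surface at z = 0. Lengths are in m, angles in degrees, forces in N, time in s.
With the tool pointing down it reaches from about 0.35 to 0.875 m from the base axis. Payload 4.2 kg.
Tool frame: the origin (TCP) lies at the very end of the fingers, on their centre line; the grasp point (between the pads) lies 19 mm behind it; z points along the fingers, y is the line along which they close (so a half turn about z gives the same grasp; the last joint's range is limited). The gripper opens to 87 mm and grips with 3 to 60 N. Pads are 19 mm wide; open, the fingers measure 117 mm over their backs; the gripper's body (75 mm by 190 mm) begins 51 mm behind the grasp point.
Start: joints at [-51.245, 22.042, 0.453, 0, -68.411, -14.817], TCP at [0.254, -0.571, 0.223] pointing down, gripper open.
Joint ranges: [-179.83, 179.83], [-69.29, 118.12], [-61.27, 80.66], [-181.25, 117.63], [-171.15, -9.14], [-177.46, 177.46]. Speed limits (degrees/s): [159.86, 159.86, 180, 180, 180, 180].

### API

Orientations are given as a 3x3 rotation matrix whose columns are the frame's x, y, z axes.
In Python, from station import monitor, cams, ticket gives the robot as it stands.
- The arm moves only by the tool drive_tool, never from a script. Its argument "moves" is a list of rows, each an object with "delta_pos": the shift along the tool's x, y, z in mm, a list of three; "turn": the turn about the tool's z in rad; "claw": the opening, from 0 (shut) to 1 (fully open). A call has 1 to 12 rows; each row shifts and turns the commanded pose from where the row before left it, along the tool's axes as they then stand; what a row does not reach is not made up. A row lasts 1/8 s, in which the tool goes at most 62.5 mm and 10.7 degrees, less where a joint would pass 70% of its speed; a pose out of reach is approached as far as the arm can. A call is refused whole if a number of a shift passes 62.5 or a number of a turn 0.188, either way. A call with a gripper value outside its range is refused whole. The fingers move at their own pace and stop on an object; the grip force is fixed at half the most. Time passes only in rows, so rows that do not move let the fingers close. It gives the time, the measured TCP pose, the force, the opening and the grip force at its end, in the units of the state.
- monitor.sense(): the state, without advancing time (a new reading comes with each control period).
- cams.capture(name): name is "scene" or "top"; returns a dict with "color" (384x512x3 uint8, red, green, blue), "range_z" (384x512 float32, m along the optical axis (not along the pixel's ray), 0 where there is no reading), "vertical_fov" (degrees; the focal length in pixels is half the picture's height over the tangent of half this angle, whatever the lens; pixels are square), "cx", "cy" (the principal point, pixels), "extrinsics" (4x4, takes a point from camera to world coordinates). Camera axes: x right, y down, z forward; pixel columns grow to the right and rows downward; lengths in m; the calibration is good to about 2 mm. A picture is of the moment at which its call begins.
- ticket.finish_job(): hands the job in; it is judged then, once.
The state is a dict: "time_s": time; "joints": joint angles; "joint_velocities": joint speeds; "effort": joint torques, N m; "tcp_pos": TCP position; "ee_rot": TCP orientation; "wrist_force": force on the tool from outside, world axes, zero at the start; "moment": the same for the moment, N m; "gripper_width": opening from 0.0 (shut) to 1.0 (fully open); "gripper_force": force on a finger pad.
Only numpy, scipy, OpenCV 4.12 (cv2) and the standard library are available. Lean on these libraries where they do the work, as an engineer would, in place of code of your own. Each camera call takes 0.05 s, during which the arm holds its last target. There are 200 camera calls.

### The job

Take the sampling probe out of its stand and seat it in the hidden port of the grey port box: set its nose down gently on the cover plate close against either end of the slot, then slide it along the slot in light contact until it drops into the port, whose flush sprung shutter cannot be seen. Let it down fully home and let go, so that it stands upright with its collar down on the box; never press it on the box with more than 25 N, and leave the other things where they are.

Things in the scene. Friction and masses are not known exactly. Their poses are not given: they have to be found in the camera images.
- probe: gas sampling probe, 130 mm long, about 0.3 kg, upright in the stand at first. Origin: lowest point of its nose; z up along it. From the nose: steel shank 10 mm thick with hemispherical end, to 42 mm; collar 30 mm across, 42 to 50 mm; black round grip 24 mm thick, 50 to 120 mm; brass stub 14 mm thick (looks only), to 130 mm. Fully home, the nose is 18 mm above the desk.
- probe_grip (a point): point on the probe's axis 88 mm above the nose, in the middle of the grip: a good place for the finger pads from above. In the port the probe sinks the last millimetres by its own weight when let go and holds the shutter down; its collar meets a hard stop, so pressing it down there quickly passes 25 N.
- stand: fixed grey block 60 x 60 x 48 mm with an upright 15 mm square through hole in its middle, in which the probe stands, its collar resting on the block's top (nose 6 mm above the desk). Origin at the centre of its underside, on the desk.
- port_box: fixed grey box 90 mm (its x) x 230 mm (its y) x 60 mm high, origin at the centre of its underside, on the desk. Its grey top, 5 mm thick, has a straight slot 16 mm wide and 110 mm long, centred, along its y. The slot's floor is the dark level steel cover plate, rigid, 55 mm above the desk. A seated probe's collar rests on the top.
- slot_left (a point): centre of the slot's closed end at the box's +y, at cover plate height (55 mm). Somewhere along the slot, centre at most 30 mm from the slot's middle (it varies), the plate has a port: a hole as wide as the slot, 13 mm long along it, closed by a flush shutter of the same finish, so not to be seen.
- slot_right (a point): centre of the slot's closed end at the box's -y, at cover plate height. The port's shutter yields to about 0.3 N (0.8 N far down) and can go down 45 mm: when the nose slides over it, the plate's upward force falls away and the nose sinks.
- clear_tape: bystander: roll of tape 96 mm across, 48 mm high, lying flat.
- thread_tape: bystander: flat spool 54 mm across, 15 mm high.
- fitting_c: bystander: brass ring-shaped pipe fitting, 28 mm across, 20 mm high.
- sensor_cap: bystander: pale round sensor cap, 34 mm across, 13 mm high.

How it is judged:
By the outcome, as a careful person would: the job done as asked, in the order asked, and still so for the second after the job is handed in, with the robot touching nothing.
It also fails if it takes over 61 s, if anything falls off the work surface, if the arm or the gripper's body presses on something with over 40 N, if the wrist force passes 120 N, or if a joint passes its speed limit or range.

## Working session

There is one attempt and no reset: what is moved stays moved. The work goes in short steps, Python scripts to look and compute and a tool call to move; the robot and the scene stay as the last step left them, time stands still between calls to the robot, and variables do not carry over. Pictures are saved under pics/ and viewed, at most 10 in all, crops included, and the job is handed in when it is done.

Besides the shell and the picture viewer there is one more tool, called as name(argument=value, ...), one argument or row to a line, values as JSON. drive_tool: Moves the arm, as the interface text tells. Its arguments: {"type":"object","properties":{"moves":{"type":"array","items":{"type":"object","properties":{"delta_pos":{"type":"array","items":{"type":"number"}},"turn":{"type":"number"},"claw":{"type":"number"}}}}},"required":["moves"]}

```bash
mkdir -p pics; cat > h.py <<'E'
import numpy as np, cv2
from station import monitor, cams, ticket
def cap(n):
    c=cams.capture(n); h=c["color"].shape[0]; c["f"]=h/2/np.tan(np.radians(c["vertical_fov"])/2); return c
def cloud(c):
    z=c["range_z"]; v,u=np.indices(z.shape); f=c["f"]
    P=np.stack([(u-c["cx"])/f*z,(v-c["cy"])/f*z,z],-1); T=np.array(c["extrinsics"])
    W=P@T[:3,:3].T+T[:3,3]; W[z==0]=np.nan; return W
def ray(c,u,v,h):
    T=np.array(c["extrinsics"]); d=T[:3,:3]@np.array([(u-c["cx"])/c["f"],(v-c["cy"])/c["f"],1]); o=T[:3,3]
    return o+d*(h-o[2])/d[2]
E
python3 - <<'E'
from h import *
s=monitor.sense(); print(s)
for n in("top","scene"):
    c=cap(n); np.savez(n+".npz",**c); cv2.imwrite(f"pics/{n}1.png",c["color"][...,::-1]); print(n,c["f"],c["extrinsics"])
E
```

```text
{'time_s': 0.0, 'joints': array([-5.12476287e+01,  2.20922479e+01,  3.80200001e-01, -2.79086645e-02,
       -6.84113443e+01, -1.48150523e+01]), 'joint_velocities': array([ 0.09145185,  0.00105998,  0.09119742, -0.08592025, -0.07095075,
       -0.00292446]), 'effort': array([ 4.87448051e-04, -3.90657806e+01,  1.87401563e+01,  4.21955198e+00,
        1.10552309e-02, -1.98477874e-04]), 'tcp_pos': array([ 0.2533418 , -0.57069841,  0.22144961]), 'ee_rot': array([[-9.14062721e-01, -4.05571636e-01, -9.94812366e-04],
       [-4.05572841e-01,  9.14060620e-01,  1.96298346e-03],
       [ 1.13188396e-04,  2.19775888e-03, -9.99997579e-01]]), 'wrist_force': array([0.25910154, 0.33092362, 0.48091694]), 'moment': array([0.02614871, 0.00379654, 0.03093797]), 'gripper_force': 0.0, 'gripper_width': 0.9999766328975028}
top 436.1452710598362 [[ 0.01738726 -0.99677922  0.07828706  0.45253629]
 [-0.99983667 -0.01771977 -0.0035546   0.08569069]
 [ 0.00493038 -0.07821247 -0.99692452  1.1285153 ]
 [ 0.          0.          0.          1.        ]]
scene 448.8421738521168 [[ 0.62692351 -0.40769843  0.66388923 -0.18741788]
 [-0.77885247 -0.34860729  0.52140366 -0.47113326]
 [ 0.01886117 -0.84395198 -0.53608704  0.65226916]
 [ 0.          0.          0.          1.        ]]
```

View pics/top1.png

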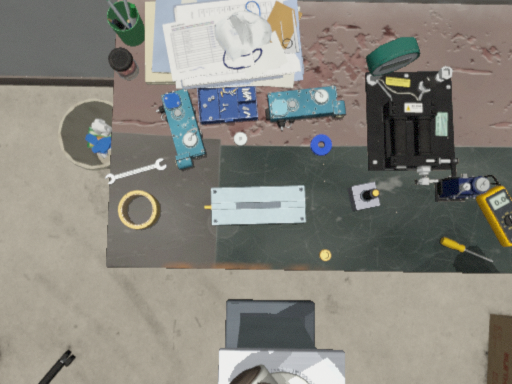

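View pics/scene1.png

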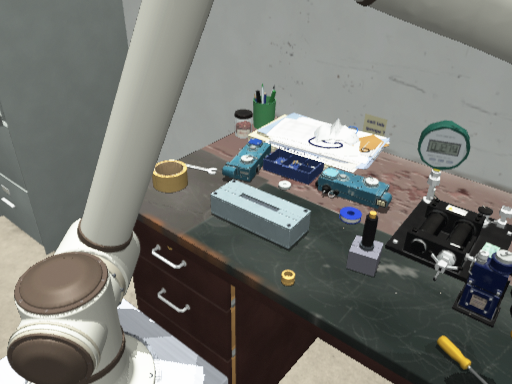

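The top view shows the port box at about (258,205) with the slot running along the columns. The stand is at (366,196), with the probe leaning outward by perspective to (375,193). The scene view agrees, and the bystanders are clear of both.

```bash
python3 - <<'E'
from h import *
for n in("top","scene"):
    c=dict(np.load(n+".npz")); W=cloud(c); z=W[...,2]; x=W[...,0]; y=W[...,1]
    print(n)
    def rect(m,l):
        m=cv2.morphologyEx(m.astype(np.uint8),cv2.MORPH_OPEN,np.ones((2,2)))
        k,lab,st,_=cv2.connectedComponentsWithStats(m); i=1+st[1:,4].argmax(); q=W[lab==i]
        r=cv2.minAreaRect(q[:,:2].astype(np.float32)*1000); print(l,len(q),r,np.median(q[:,2])); return lab==i
    reg=(x>.2)&(x<.62)
    b=rect(reg&(abs(z-.059)<.006)&(y>-.05)&(y<.3),"box")
    s=rect(reg&(abs(z-.048)<.006)&(y<-.08)&(y>-.3),"stand")
    p=reg&(z>.065)&(z<.15)&(y<-.08)&(y>-.3)
    q=W[p]; print("probe",len(q)); 
    r=q[q[:,2]>.118]; print("probe top",len(r),np.median(r,0),r.min(0),r.max(0)); m=q[(q[:,2]>.07)&(q[:,2]<.11)]; print("grip",len(m),np.median(m,0))
    if n=="top":
        g=c["color"].mean(-1); dk=(abs(z-.057)<.012)&(g<140)&(x>.2)&(x<.62)&cv2.morphologyEx(b.astype(np.uint8),cv2.MORPH_CLOSE,np.ones((13,13))).astype(bool)
        cs,_=cv2.findContours(b.astype(np.uint8),0,2); k=max(cs,key=cv2.contourArea)
        mr=cv2.minAreaRect(k); print("box px",mr,[ray(c,*pt,.06).round(4) for pt in cv2.boxPoints(mr)],ray(c,*mr[0],.06))
        sk=cv2.minAreaRect(np.argwhere(s)[:,::-1].astype(np.float32)); print("stand px",sk)
        o=c["color"][170:240,195:400,::-1]; cv2.imwrite("pics/crop.png",cv2.resize(o,None,fx=3.9,fy=3.9,interpolation=2))
E
```

```text
top
box 3348 ((476.6024475097656, 47.88102722167969), (86.86856079101562, 255.48226928710938), 23.705699920654297) nan
stand 409 ((543.8341674804688, -206.48777770996094), (58.31822204589844, 75.67769622802734), 13.905759811401367) nan
probe 183
probe top 89 [ 0.54299926 -0.19504767  0.12757644] [ 0.53210433 -0.20940435  0.1180973 ] [ 0.55532717 -0.18578237  0.14172319]
grip 62 [ 0.54369793 -0.19034034  0.08411003]
box px ((258.81097412109375, 206.005126953125), (36.63527297973633, 93.8035888671875), 88.45184326171875) [array([0.5527, 0.1834, 0.06  ]), array([ 0.5631, -0.0473,  0.06  ]), array([ 0.4731, -0.0505,  0.06  ]), array([0.4629, 0.1787, 0.06  ])] [0.51282472 0.06614937 0.06      ]
stand px ((366.05767822265625, 196.78846740722656), (23.926164627075195, 24.51451301574707), 78.69007110595703)
scene
box 2107 ((547.17578125, 65.71553039550781), (164.70840454101562, 227.33094787597656), 3.065483570098877) nan
stand 446 ((568.6427612304688, -196.88140869140625), (118.89930725097656, 57.31568145751953), 12.562370300292969) 0.045992518978869135
probe 433
probe top 105 [ 0.53702473 -0.20300605  0.12493409] [ 0.52897055 -0.21353692  0.11826797] [ 0.5523713  -0.19014603  0.13553928]
grip 225 [ 0.533188   -0.20703407  0.0876675 ]
```

View pics/crop.png

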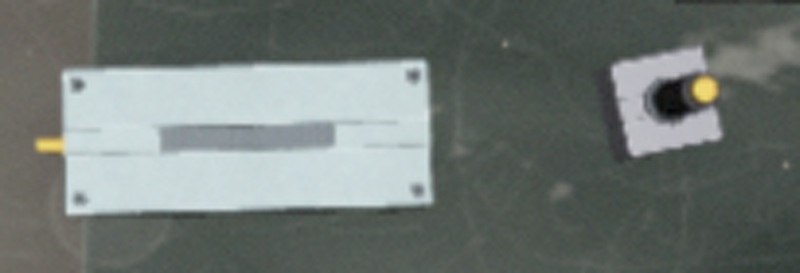

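```bash
python3 - <<'E'
from h import *
c=dict(np.load("top.npz")); rgb=c["color"].astype(int); sub=lambda m:m
g=rgb.sum(-1)/3
# slot: grey inside bright box
w=np.zeros(g.shape,bool); w[196:214,230:288]=1
m=(w&(g<170)).astype(np.uint8); k,l,st,_=cv2.connectedComponentsWithStats(m); i=1+st[1:,4].argmax()
mr=cv2.minAreaRect(np.argwhere(l==i)[:,::-1].astype(np.float32)); print("slot px",mr,st[i])
P=np.argwhere(l==i)[:,::-1]
a=P[P[:,0]<=P[:,0].min()+3].mean(0); b=P[P[:,0]>=P[:,0].max()-3].mean(0)
L=ray(c,P[:,0].min()-.5,a[1],.057); R=ray(c,P[:,0].max()+.5,b[1],.057); print("L",L,"R",R,"mid",(L+R)/2,"len",np.linalg.norm(L-R),"yaw",np.degrees(np.arctan2(*(L-R)[[1,0]]))-90)
def m2(mask,h,n):
    k,l,st,ce=cv2.connectedComponentsWithStats(mask.astype(np.uint8)); i=1+st[1:,4].argmax()
    mr=cv2.minAreaRect(np.argwhere(l==i)[:,::-1].astype(np.float32)); print(n,st[i],mr,"rect",ray(c,*mr[0],h),"cent",ray(c,*ce[i],h))
w=np.zeros(g.shape,bool); w[180:212,345:385]=1
m2(w&(g>120)&(rgb[...,2]>120),.048,"stand")
m2(w&(rgb[...,0]-rgb[...,2]>60),.13,"brass")
w[:]=0; w[180:230,205:312]=1
m2(w&(g>150)&(rgb[...,2]>150),.06,"box")
c=dict(np.load("scene.npz")); rgb=c["color"].astype(int)
w=np.zeros(g.shape,bool); w[200:230,355:390]=1
m2(w&(rgb[...,0]-rgb[...,2]>60),.125,"brass sc")
E
```

```text
slot px ((258.0087890625, 204.8240966796875), (6.727273464202881, 44.11902618408203), 88.45184326171875) [236 201  45   8 290]
L [0.51416096 0.12347038 0.057     ] R [0.51917505 0.01278991 0.057     ] mid [0.51666801 0.06813014 0.057     ] len 0.11079398903305163 yaw 2.59386302814967
stand [352 182  28  28 428] ((365.3653564453125, 195.32691955566406), (24.71063232421875, 24.51451301574707), 78.69007110595703) rect [ 0.54479263 -0.19879754  0.048     ] cent [ 0.54374067 -0.19543977  0.048     ]
brass [372 190   7   6  36] ((375.0, 192.5), (5.0, 6.0), 90.0) rect [ 0.54471406 -0.19942327  0.13      ] cent [ 0.54472091 -0.19980729  0.13      ]
box [ 211  185   95   40 3214] ((257.8055419921875, 204.61038208007812), (37.03980255126953, 93.80961608886719), 88.49256896972656) rect [0.51620783 0.06867221 0.06      ] cent [0.51571744 0.06875732 0.06      ]
brass sc [370 210   7   9  48] ((373.0, 214.0), (8.0, 6.0), 90.0) rect [ 0.55168025 -0.19893448  0.125     ] cent [ 0.55162953 -0.19831025  0.125     ]
```

drive_tool(
  moves=[
    {"delta_pos": [-46.3,24.7,0]},
    {"delta_pos": [-46.3,24.7,0]},
    {"delta_pos": [-46.3,24.7,0]},
    {"delta_pos": [-46.3,24.7,0]},
    {"delta_pos": [-46.3,24.7,0]},
    {"delta_pos": [-46.3,24.7,0]},
    {"delta_pos": [-46.3,24.7,0]},
    {"delta_pos": [-46.3,24.7,0]},
    {"delta_pos": [-46.3,24.7,0]},
    {"turn": 0.124},
    {"turn": 0.124},
    {"turn": 0.124},
  ],
)

```text
invalid input
```

```bash
python3 - <<'E'
from h import *
s=monitor.sense(); print(s["tcp_pos"],s["ee_rot"],s["wrist_force"])
c=cap("scene"); o=c["color"][120:300,300:480,::-1]; cv2.imwrite("pics/s2.png",cv2.resize(o,None,fx=3,fy=3))
E
```

```text
[ 0.25340531 -0.57074275  0.22156039] [[-9.14041515e-01 -4.05619664e-01 -8.92494536e-04]
 [-4.05620632e-01  9.14039854e-01  1.74601746e-03]
 [ 1.07556562e-04  1.95794664e-03 -9.99998077e-01]] [ 1.17361893  0.16777272 -0.56076709]
```

View pics/s2.png

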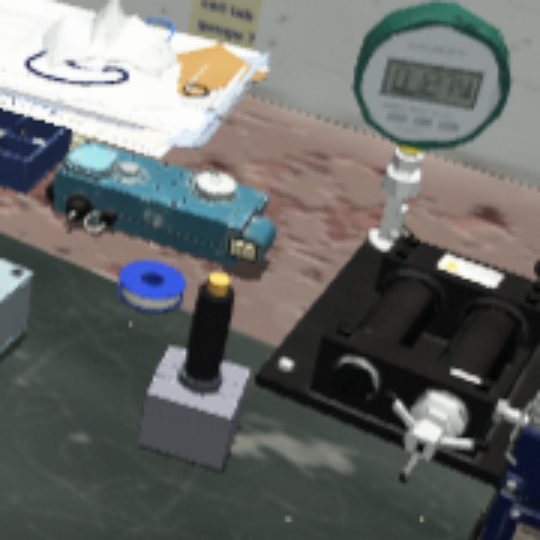

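The move was refused because every row needs all three fields, so the arm hasn't moved. The crop shows the probe upright in its stand at about (205,330), with the area around it free.

drive_tool(
  moves=[
    {"delta_pos": [-46.3,24.7,0],"turn": 0,"claw": 1},
    {"delta_pos": [-46.3,24.7,0],"turn": 0,"claw": 1},
    {"delta_pos": [-46.3,24.7,0],"turn": 0,"claw": 1},
    {"delta_pos": [-46.3,24.7,0],"turn": 0,"claw": 1},
    {"delta_pos": [-46.3,24.7,0],"turn": 0,"claw": 1},
    {"delta_pos": [-46.3,24.7,0],"turn": 0,"claw": 1},
    {"delta_pos": [-46.3,24.7,0],"turn": 0,"claw": 1},
    {"delta_pos": [-46.3,24.7,0],"turn": 0,"claw": 1},
    {"delta_pos": [-46.3,24.7,0],"turn": 0,"claw": 1},
    {"delta_pos": [0,0,0],"turn": 0.124,"claw": 1},
    {"delta_pos": [0,0,0],"turn": 0.124,"claw": 1},
    {"delta_pos": [0,0,0],"turn": 0.124,"claw": 1},
  ],
)

```text
time_s: 1.65
tcp_pos: [0.5442, -0.1986, 0.2221]
ee_rot: [[-0.999, -0.042, -0.001], [-0.042, 0.999, 0.0], [0.001, 0.0, -1.0]]
wrist_force: [0.1, 0.5, -0.9]
gripper_width: 0.997
gripper_force: 0.0
```

drive_tool(
  moves=[
    {"delta_pos": [0,0,30],"turn": 0,"claw": 1},
    {"delta_pos": [0,0,30],"turn": 0,"claw": 1},
    {"delta_pos": [0,0,30],"turn": 0,"claw": 1},
    {"delta_pos": [0,0,30],"turn": 0,"claw": 1},
    {"delta_pos": [0,0,15],"turn": 0,"claw": 1},
    {"delta_pos": [0,0,11],"turn": 0,"claw": 1},
    {"delta_pos": [0,0,0],"turn": 0,"claw": 0.5},
    {"delta_pos": [0,0,0],"turn": 0,"claw": 0.35},
  ],
)

```text
time_s: 2.65
tcp_pos: [0.5451, -0.1991, 0.0775]
ee_rot: [[-0.999, -0.046, 0.002], [-0.046, 0.999, -0.0], [-0.002, -0.0, -1.0]]
wrist_force: [1.3, -0.8, 0.5]
gripper_width: 0.851
gripper_force: 0.0
```

drive_tool(
  moves=[
    {"delta_pos": [0,0,0],"turn": 0,"claw": 0.2},
    {"delta_pos": [0,0,0],"turn": 0,"claw": 0.2},
    {"delta_pos": [0,0,0],"turn": 0,"claw": 0},
    {"delta_pos": [0,0,0],"turn": 0,"claw": 0},
    {"delta_pos": [0,0,0],"turn": 0,"claw": 0},
  ],
)

```text
time_s: 3.28
tcp_pos: [0.5443, -0.1991, 0.0766]
ee_rot: [[-0.999, -0.046, 0.0], [-0.046, 0.999, -0.0], [-0.0, -0.0, -1.0]]
wrist_force: [0.4, -3.2, 1.6]
gripper_width: 0.285
gripper_force: 1.4
```

drive_tool(
  moves=[
    {"delta_pos": [0,0,0],"turn": 0,"claw": 0},
    {"delta_pos": [0,0,0],"turn": 0,"claw": 0},
    {"delta_pos": [0,0,-10],"turn": 0,"claw": 0},
    {"delta_pos": [0,0,-20],"turn": 0,"claw": 0},
    {"delta_pos": [0,0,-25],"turn": 0,"claw": 0},
    {"delta_pos": [0,0,-25],"turn": 0,"claw": 0},
    {"delta_pos": [0,0,-15],"turn": 0,"claw": 0},
    {"delta_pos": [0,0,0],"turn": 0,"claw": 0},
  ],
)

```text
time_s: 4.28
tcp_pos: [0.5446, -0.1989, 0.1724]
ee_rot: [[-0.999, -0.046, 0.002], [-0.046, 0.999, 0.0], [-0.002, 0.0, -1.0]]
wrist_force: [-1.2, -0.2, -4.2]
gripper_width: 0.268
gripper_force: 30.0
```

```bash
python3 - <<'E'
from h import *
s=monitor.sense(); print(s["time_s"],s["tcp_pos"],s["wrist_force"],s["gripper_width"],s["gripper_force"])
c=cap("scene"); np.savez("sc3.npz",**c); o=c["color"][120:300,280:460,::-1]; cv2.imwrite("pics/s3.png",cv2.resize(o,None,fx=3,fy=3))
E
```

```text
4.275 [ 0.54464414 -0.19886794  0.17243084] [-1.19034553 -0.15326888 -4.16232275] 0.26791200424613865 29.999814927577972
```

View pics/s3.png

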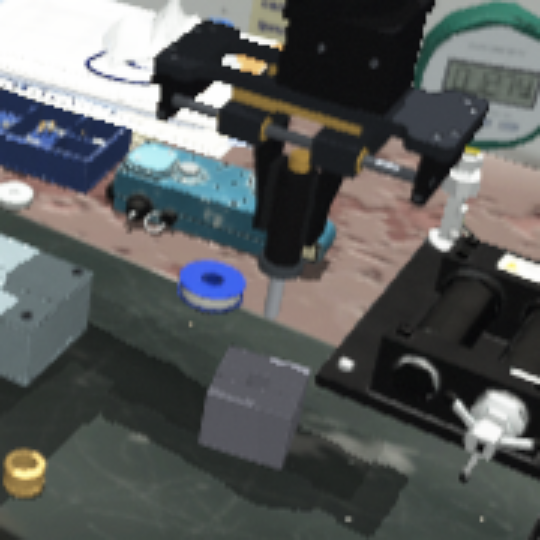

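drive_tool(
  moves=[
    {"delta_pos": [1.5,20,0],"turn": 0,"claw": 0},
    {"delta_pos": [2.5,35,0],"turn": 0,"claw": 0},
    {"delta_pos": [3,40,0],"turn": 0,"claw": 0},
    {"delta_pos": [3,40,0],"turn": 0,"claw": 0},
    {"delta_pos": [3,40,0],"turn": 0,"claw": 0},
    {"delta_pos": [2,30,0],"turn": 0,"claw": 0},
    {"delta_pos": [1,16.4,0],"turn": 0,"claw": 0},
    {"delta_pos": [0,0,15],"turn": 0,"claw": 0},
    {"delta_pos": [0,0,10],"turn": 0,"claw": 0},
    {"delta_pos": [0,0,0],"turn": 0,"claw": 0},
  ],
)

```text
time_s: 5.58
tcp_pos: [0.5171, 0.0203, 0.1449]
ee_rot: [[-0.999, -0.044, -0.004], [-0.044, 0.999, -0.001], [0.004, -0.001, -1.0]]
wrist_force: [-0.2, -0.5, -3.4]
gripper_width: 0.269
gripper_force: 30.0
```

```bash
python3 - <<'E'
from h import *
def proj(c,p):
    T=np.linalg.inv(c["extrinsics"]); q=T[:3,:3]@p+T[:3,3]; return (q[:2]/q[2]*c["f"]+[c["cx"],c["cy"]]).round(1)
c=dict(np.load("sc3.npz")); print("lift: nose exp",proj(c,np.array([.5446,-.199,.102])),"collar exp",proj(c,np.array([.5446,-.199,.144])))
s=monitor.sense(); t=s["tcp_pos"]; print(s["time_s"],t,s["ee_rot"][:,2],s["wrist_force"])
c=cap("scene"); np.savez("sc4.npz",**c); o=c["color"][140:260,180:340,::-1]; cv2.imwrite("pics/s4.png",cv2.resize(o,None,fx=5,fy=5,interpolation=2))
nose=t-[0,0,.0706]; print("nose exp",proj(c,nose),"collar",proj(c,nose+[0,0,.042]))
C=np.array([.5163,.0685,.06]); d=np.array([-.0453,.999,0])
for k in(-.055,.055): print("slot end top",k,proj(c,C+k*d), "corner",proj(c,C+np.sign(k)*.115*d-[.045,.002,0]))
E
```

```text
lift: nose exp [369.7 224.7] collar exp [373.  207.9]
5.575 [0.51709709 0.02033874 0.14486333] [-0.00371177 -0.00120738 -0.99999238] [-0.19986894 -0.50576911 -3.42946564]
nose exp [275.4 202.8] collar [276.3 187.3]
slot end top -0.055 [278.  208.6] corner [289.4 227.6]
slot end top 0.055 [240.4 192.8] corner [209.5 192.5]
```

View pics/s4.png

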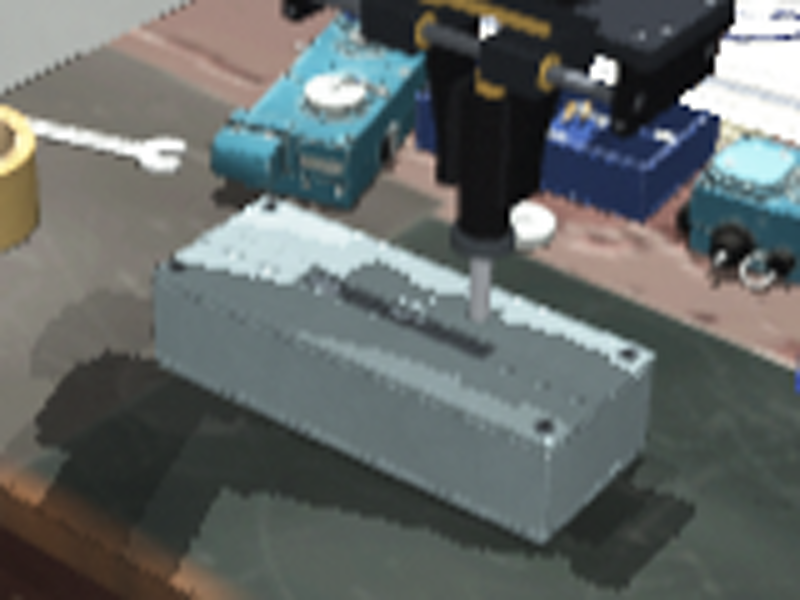

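drive_tool(
  moves=[
    {"delta_pos": [-1.2,1.2,6],"turn": 0,"claw": 0},
    {"delta_pos": [0,0,5],"turn": 0,"claw": 0},
    {"delta_pos": [0,0,2],"turn": 0,"claw": 0},
    {"delta_pos": [0,0,0],"turn": 0,"claw": 0},
  ],
)

```text
time_s: 6.12
tcp_pos: [0.5192, 0.0227, 0.1334]
ee_rot: [[-0.999, -0.046, -0.0], [-0.046, 0.999, -0.0], [0.0, -0.0, -1.0]]
wrist_force: [-0.1, 0.0, -3.2]
gripper_width: 0.272
gripper_force: 30.0
```

drive_tool(
  moves=[
    {"delta_pos": [0,0,1],"turn": 0,"claw": 0},
    {"delta_pos": [0,0,1],"turn": 0,"claw": 0},
    {"delta_pos": [0,0,0],"turn": 0,"claw": 0},
  ],
)

```text
time_s: 6.5
tcp_pos: [0.5192, 0.0227, 0.1315]
ee_rot: [[-0.999, -0.046, -0.0], [-0.046, 0.999, -0.0], [0.0, -0.0, -1.0]]
wrist_force: [0.1, -0.4, -2.3]
gripper_width: 0.268
gripper_force: 30.0
```

drive_tool(
  moves=[
    {"delta_pos": [0.5,-1.5,0],"turn": 0,"claw": 0},
    {"delta_pos": [0,0,1],"turn": 0,"claw": 0},
    {"delta_pos": [0,0,0.5],"turn": 0,"claw": 0},
    {"delta_pos": [0,0,0],"turn": 0,"claw": 0},
  ],
)

```text
time_s: 7.0
tcp_pos: [0.5188, 0.0212, 0.13]
ee_rot: [[-0.999, -0.046, -0.0], [-0.046, 0.999, -0.0], [0.0, -0.0, -1.0]]
wrist_force: [-0.3, -0.4, -3.5]
gripper_width: 0.267
gripper_force: 30.0
```

drive_tool(
  moves=[
    {"delta_pos": [0,0,0.5],"turn": 0,"claw": 0},
    {"delta_pos": [0,0,0.5],"turn": 0,"claw": 0},
    {"delta_pos": [0,0,0],"turn": 0,"claw": 0},
  ],
)

```text
time_s: 7.38
tcp_pos: [0.5189, 0.0212, 0.129]
ee_rot: [[-0.999, -0.046, -0.0], [-0.046, 0.999, 0.0], [0.0, 0.0, -1.0]]
wrist_force: [-0.2, 0.0, -3.5]
gripper_width: 0.267
gripper_force: 30.0
```

drive_tool(
  moves=[
    {"delta_pos": [0,0,1],"turn": 0,"claw": 0},
    {"delta_pos": [0,0,0.7],"turn": 0,"claw": 0},
    {"delta_pos": [0,0,0.5],"turn": 0,"claw": 0},
    {"delta_pos": [0,0,0],"turn": 0,"claw": 0},
  ],
)

```text
time_s: 7.88
tcp_pos: [0.5188, 0.0212, 0.1268]
ee_rot: [[-0.999, -0.046, -0.0], [-0.046, 0.999, -0.0], [0.0, -0.0, -1.0]]
wrist_force: [-0.1, 0.0, -3.7]
gripper_width: 0.267
gripper_force: 30.0
```

drive_tool(
  moves=[
    {"delta_pos": [0,0,0.4],"turn": 0,"claw": 0},
    {"delta_pos": [0,0,0.3],"turn": 0,"claw": 0},
    {"delta_pos": [0,0,0],"turn": 0,"claw": 0},
  ],
)

```text
time_s: 8.25
tcp_pos: [0.5188, 0.0212, 0.1261]
ee_rot: [[-0.999, -0.046, -0.0], [-0.046, 0.999, 0.0], [0.0, 0.0, -1.0]]
wrist_force: [-0.6, -0.5, -3.7]
gripper_width: 0.27
gripper_force: 30.0
```

drive_tool(
  moves=[
    {"delta_pos": [0,0,0.3],"turn": 0,"claw": 0},
    {"delta_pos": [0,0,0],"turn": 0,"claw": 0},
  ],
)

```text
time_s: 8.5
tcp_pos: [0.5189, 0.0212, 0.1258]
ee_rot: [[-0.999, -0.046, 0.0], [-0.046, 0.999, 0.0], [-0.0, 0.0, -1.0]]
wrist_force: [-0.1, 0.3, -2.6]
gripper_width: 0.266
gripper_force: 30.0
```

drive_tool(
  moves=[
    {"delta_pos": [0,0,0.3],"turn": 0,"claw": 0},
    {"delta_pos": [0,0,0],"turn": 0,"claw": 0},
  ],
)

```text
time_s: 8.75
tcp_pos: [0.5189, 0.0212, 0.1256]
ee_rot: [[-0.999, -0.046, 0.0], [-0.046, 0.999, 0.0], [-0.0, 0.0, -1.0]]
wrist_force: [-0.5, -0.1, -2.7]
gripper_width: 0.265
gripper_force: 30.0
```

drive_tool(
  moves=[
    {"delta_pos": [0,0,0.3],"turn": 0,"claw": 0},
    {"delta_pos": [0,0,0],"turn": 0,"claw": 0},
  ],
)

```text
time_s: 9.0
tcp_pos: [0.5189, 0.0212, 0.1254]
ee_rot: [[-0.999, -0.046, 0.0], [-0.046, 0.999, -0.0], [-0.0, -0.0, -1.0]]
wrist_force: [-0.2, -0.0, -2.9]
gripper_width: 0.267
gripper_force: 30.0
```

drive_tool(
  moves=[
    {"delta_pos": [0,0,0.4],"turn": 0,"claw": 0},
    {"delta_pos": [0,0,0],"turn": 0,"claw": 0},
  ],
)

```text
time_s: 9.25
tcp_pos: [0.519, 0.0212, 0.1252]
ee_rot: [[-0.999, -0.046, 0.0], [-0.046, 0.999, -0.0], [-0.0, -0.0, -1.0]]
wrist_force: [-0.0, 0.2, 0.5]
gripper_width: 0.27
gripper_force: 30.0
```

drive_tool(
  moves=[
    {"delta_pos": [0,0,0.4],"turn": 0,"claw": 0},
    {"delta_pos": [0,0,0],"turn": 0,"claw": 0},
  ],
)

```text
time_s: 9.5
tcp_pos: [0.5191, 0.0212, 0.125]
ee_rot: [[-0.999, -0.046, 0.001], [-0.046, 0.999, -0.0], [-0.001, -0.0, -1.0]]
wrist_force: [-3.2, 0.6, 4.0]
gripper_width: 0.271
gripper_force: 30.0
```

drive_tool(
  moves=[
    {"delta_pos": [0,-0.8,-0.2],"turn": 0,"claw": 0},
    {"delta_pos": [0,-0.7,0],"turn": 0,"claw": 0},
    {"delta_pos": [0,0,0],"turn": 0,"claw": 0},
  ],
)

```text
time_s: 9.88
tcp_pos: [0.5193, 0.0203, 0.125]
ee_rot: [[-0.999, -0.046, 0.001], [-0.046, 0.999, 0.001], [-0.001, 0.001, -1.0]]
wrist_force: [-3.3, 5.2, 5.2]
gripper_width: 0.268
gripper_force: 30.0
```

drive_tool(
  moves=[
    {"delta_pos": [0,1.5,0],"turn": 0,"claw": 0},
    {"delta_pos": [0,1.5,0],"turn": 0,"claw": 0},
    {"delta_pos": [0,0,0],"turn": 0,"claw": 0},
  ],
)

```text
time_s: 10.25
tcp_pos: [0.5191, 0.0216, 0.125]
ee_rot: [[-0.999, -0.046, 0.0], [-0.046, 0.999, -0.002], [-0.0, -0.002, -1.0]]
wrist_force: [-1.2, -3.4, 5.8]
gripper_width: 0.269
gripper_force: 30.0
```

drive_tool(
  moves=[
    {"delta_pos": [0,1.5,0],"turn": 0,"claw": 0},
    {"delta_pos": [0,1.5,0],"turn": 0,"claw": 0},
    {"delta_pos": [0,0,0],"turn": 0,"claw": 0},
  ],
)

```text
time_s: 10.62
tcp_pos: [0.519, 0.0244, 0.125]
ee_rot: [[-0.999, -0.046, 0.0], [-0.046, 0.999, -0.002], [-0.0, -0.002, -1.0]]
wrist_force: [-0.3, -2.7, 4.8]
gripper_width: 0.269
gripper_force: 30.0
```

drive_tool(
  moves=[
    {"delta_pos": [0,2,-0.2],"turn": 0,"claw": 0},
    {"delta_pos": [0,2,0],"turn": 0,"claw": 0},
  ],
)

```text
time_s: 10.88
tcp_pos: [0.5186, 0.0284, 0.125]
ee_rot: [[-0.999, -0.046, -0.0], [-0.046, 0.999, -0.002], [0.0, -0.002, -1.0]]
wrist_force: [0.9, -5.1, 5.2]
gripper_width: 0.27
gripper_force: 30.0
```

drive_tool(
  moves=[
    {"delta_pos": [0,2,0],"turn": 0,"claw": 0},
    {"delta_pos": [0,2,0],"turn": 0,"claw": 0},
  ],
)

```text
time_s: 11.12
tcp_pos: [0.5184, 0.0324, 0.125]
ee_rot: [[-0.999, -0.046, -0.0], [-0.046, 0.999, -0.002], [0.0, -0.002, -1.0]]
wrist_force: [0.1, -5.9, 4.6]
gripper_width: 0.272
gripper_force: 30.0
```

drive_tool(
  moves=[
    {"delta_pos": [0,2,0],"turn": 0,"claw": 0},
    {"delta_pos": [0,2,0],"turn": 0,"claw": 0},
  ],
)

```text
time_s: 11.38
tcp_pos: [0.5182, 0.0364, 0.125]
ee_rot: [[-0.999, -0.046, -0.0], [-0.046, 0.999, -0.002], [0.0, -0.002, -1.0]]
wrist_force: [-0.3, -5.5, 4.7]
gripper_width: 0.27
gripper_force: 30.0
```

drive_tool(
  moves=[
    {"delta_pos": [0,2,-0.2],"turn": 0,"claw": 0},
    {"delta_pos": [0,2,0],"turn": 0,"claw": 0},
  ],
)

```text
time_s: 11.62
tcp_pos: [0.5177, 0.0415, 0.1245]
ee_rot: [[-0.999, -0.045, -0.0], [-0.045, 0.999, 0.0], [0.0, 0.0, -1.0]]
wrist_force: [0.6, -0.9, -3.4]
gripper_width: 0.271
gripper_force: 30.0
```

drive_tool(
  moves=[
    {"delta_pos": [0,2,0],"turn": 0,"claw": 0},
    {"delta_pos": [0,2,0],"turn": 0,"claw": 0},
  ],
)

```text
time_s: 11.88
tcp_pos: [0.5169, 0.0462, 0.1238]
ee_rot: [[-0.999, -0.045, -0.002], [-0.045, 0.999, 0.0], [0.002, 0.001, -1.0]]
wrist_force: [0.1, -0.2, -3.2]
gripper_width: 0.265
gripper_force: 30.0
```

drive_tool(
  moves=[
    {"delta_pos": [0,0,1],"turn": 0,"claw": 0},
    {"delta_pos": [0,0,1],"turn": 0,"claw": 0},
    {"delta_pos": [0,0,0],"turn": 0,"claw": 0},
  ],
)

```text
time_s: 12.25
tcp_pos: [0.5176, 0.0457, 0.1228]
ee_rot: [[-0.999, -0.046, -0.001], [-0.046, 0.999, 0.0], [0.0, 0.0, -1.0]]
wrist_force: [-0.3, -0.0, -2.3]
gripper_width: 0.271
gripper_force: 30.0
```

drive_tool(
  moves=[
    {"delta_pos": [0,0,1],"turn": 0,"claw": 0},
    {"delta_pos": [0,0,1],"turn": 0,"claw": 0},
    {"delta_pos": [0,0,0],"turn": 0,"claw": 0},
  ],
)

```text
time_s: 12.62
tcp_pos: [0.518, 0.046, 0.1211]
ee_rot: [[-0.999, -0.046, 0.001], [-0.046, 0.999, 0.001], [-0.001, 0.001, -1.0]]
wrist_force: [-0.8, 1.1, -3.1]
gripper_width: 0.268
gripper_force: 30.0
```

drive_tool(
  moves=[
    {"delta_pos": [0,0.5,0],"turn": 0,"claw": 0},
    {"delta_pos": [0,0,1.5],"turn": 0,"claw": 0},
    {"delta_pos": [0,0,1.5],"turn": 0,"claw": 0},
    {"delta_pos": [0,0,0],"turn": 0,"claw": 0},
  ],
)

```text
time_s: 13.12
tcp_pos: [0.5179, 0.0463, 0.1179]
ee_rot: [[-0.999, -0.046, 0.0], [-0.046, 0.999, 0.0], [-0.0, 0.0, -1.0]]
wrist_force: [1.3, 1.0, -2.7]
gripper_width: 0.269
gripper_force: 30.0
```

drive_tool(
  moves=[
    {"delta_pos": [0,0,1],"turn": 0,"claw": 0},
    {"delta_pos": [0,0,0],"turn": 0,"claw": 0},
  ],
)

```text
time_s: 13.38
tcp_pos: [0.5178, 0.0463, 0.117]
ee_rot: [[-0.999, -0.046, 0.0], [-0.046, 0.999, 0.0], [-0.0, 0.0, -1.0]]
wrist_force: [-0.3, 1.3, -3.4]
gripper_width: 0.269
gripper_force: 30.0
```

drive_tool(
  moves=[
    {"delta_pos": [0,0.6,0],"turn": 0,"claw": 0},
    {"delta_pos": [0,0,3],"turn": 0,"claw": 0},
    {"delta_pos": [0,0,3],"turn": 0,"claw": 0},
    {"delta_pos": [0,0,0],"turn": 0,"claw": 0},
  ],
)

```text
time_s: 13.88
tcp_pos: [0.5173, 0.0465, 0.1106]
ee_rot: [[-0.999, -0.046, -0.001], [-0.046, 0.999, -0.001], [0.001, -0.0, -1.0]]
wrist_force: [-0.7, 0.6, -2.5]
gripper_width: 0.27
gripper_force: 30.0
```

drive_tool(
  moves=[
    {"delta_pos": [0,0,3],"turn": 0,"claw": 0},
    {"delta_pos": [0,0,3],"turn": 0,"claw": 0},
    {"delta_pos": [0,0,0],"turn": 0,"claw": 0},
  ],
)

```text
time_s: 14.25
tcp_pos: [0.5175, 0.0467, 0.1047]
ee_rot: [[-0.999, -0.046, -0.001], [-0.046, 0.999, -0.0], [0.001, -0.0, -1.0]]
wrist_force: [-0.4, -1.3, -3.3]
gripper_width: 0.269
gripper_force: 30.0
```

drive_tool(
  moves=[
    {"delta_pos": [0,0,3],"turn": 0,"claw": 0},
    {"delta_pos": [0,0,3],"turn": 0,"claw": 0},
    {"delta_pos": [0,0,0],"turn": 0,"claw": 0},
  ],
)

```text
time_s: 14.62
tcp_pos: [0.5176, 0.0468, 0.0988]
ee_rot: [[-0.999, -0.046, -0.0], [-0.046, 0.999, -0.0], [0.0, -0.0, -1.0]]
wrist_force: [-0.5, 0.4, -2.6]
gripper_width: 0.268
gripper_force: 30.0
```

drive_tool(
  moves=[
    {"delta_pos": [0,0,3],"turn": 0,"claw": 0},
    {"delta_pos": [0,0,3],"turn": 0,"claw": 0},
    {"delta_pos": [0,0,1],"turn": 0,"claw": 0},
    {"delta_pos": [0,0,0],"turn": 0,"claw": 0},
  ],
)

```text
time_s: 15.12
tcp_pos: [0.5177, 0.0468, 0.092]
ee_rot: [[-0.999, -0.046, -0.0], [-0.046, 0.999, -0.0], [0.0, -0.0, -1.0]]
wrist_force: [0.3, 0.5, -2.9]
gripper_width: 0.271
gripper_force: 30.0
```

drive_tool(
  moves=[
    {"delta_pos": [0,0,1],"turn": 0,"claw": 0},
    {"delta_pos": [0,0,1],"turn": 0,"claw": 0},
    {"delta_pos": [0,0,0],"turn": 0,"claw": 0},
  ],
)

```text
time_s: 15.5
tcp_pos: [0.5177, 0.0468, 0.09]
ee_rot: [[-0.999, -0.046, 0.0], [-0.046, 0.999, 0.0], [-0.0, 0.0, -1.0]]
wrist_force: [0.1, 0.6, -3.1]
gripper_width: 0.27
gripper_force: 30.0
```

drive_tool(
  moves=[
    {"delta_pos": [0,0,0],"turn": 0,"claw": 0.4},
    {"delta_pos": [0,0,0],"turn": 0,"claw": 0.6},
    {"delta_pos": [0,0,0],"turn": 0,"claw": 0.6},
    {"delta_pos": [0,0,0],"turn": 0,"claw": 0.6},
  ],
)

```text
time_s: 16.0
tcp_pos: [0.5178, 0.0468, 0.0902]
ee_rot: [[-0.999, -0.046, 0.0], [-0.046, 0.999, 0.0], [-0.0, 0.0, -1.0]]
wrist_force: [-0.1, -0.7, 0.0]
gripper_width: 0.577
gripper_force: 0.0
```

Released. Next I raise the gripper straight up and check.

drive_tool(
  moves=[
    {"delta_pos": [0,0,-5],"turn": 0,"claw": 0.8},
    {"delta_pos": [0,0,-20],"turn": 0,"claw": 0.8},
    {"delta_pos": [0,0,-30],"turn": 0,"claw": 0.8},
    {"delta_pos": [0,0,-30],"turn": 0,"claw": 0.8},
    {"delta_pos": [0,0,-30],"turn": 0,"claw": 0.8},
    {"delta_pos": [0,0,-20],"turn": 0,"claw": 0.8},
    {"delta_pos": [0,0,0],"turn": 0,"claw": 0.8},
  ],
)

```text
time_s: 16.88
tcp_pos: [0.5186, 0.0471, 0.2269]
ee_rot: [[-0.999, -0.046, 0.004], [-0.046, 0.999, 0.001], [-0.004, 0.001, -1.0]]
wrist_force: [-0.2, -0.3, -0.9]
gripper_width: 0.804
gripper_force: 0.0
```

```bash
python3 - <<'E'
from h import *
s=monitor.sense(); print(s["time_s"],s["tcp_pos"],s["wrist_force"])
c=cap("scene"); o=c["color"][140:260,180:340,::-1]; cv2.imwrite("pics/s5.png",cv2.resize(o,None,fx=5,fy=5,interpolation=2))
T=np.linalg.inv(c["extrinsics"])
for h in(.06,.068,.138,.148):
    q=T[:3,:3]@np.array([.5175,.0467,h])+T[:3,3]; print(h,((q[:2]/q[2]*c["f"]+[c["cx"],c["cy"]])-[180,140])*5)
E
```

```text
16.875 [0.51856733 0.0470508  0.22690734] [-0.20105646 -0.29999811 -0.88341095]
0.06 [431.41764715 318.31176961]
0.068 [431.97783362 304.17480808]
0.138 [437.08165976 175.37377843]
0.148 [437.84178943 156.19101603]
```

View pics/s5.png

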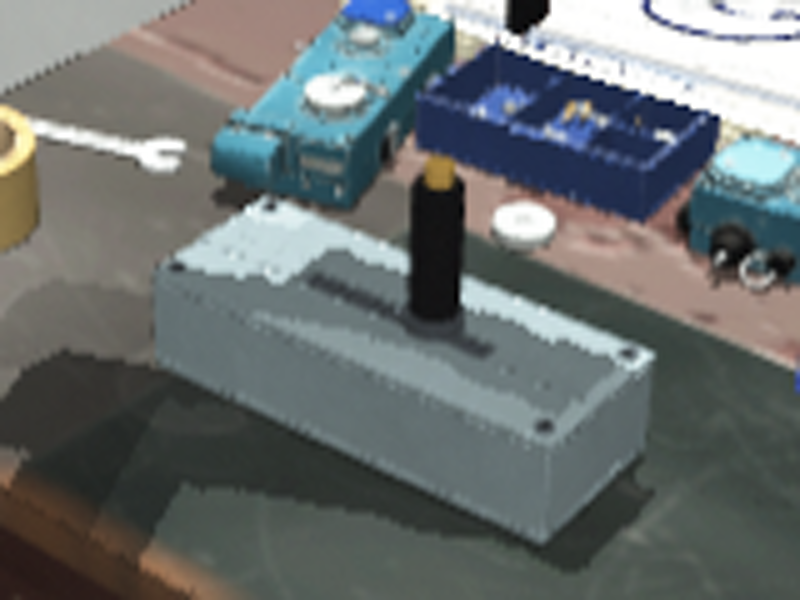

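The picture shows the probe upright with its collar flat on the box at (435,322). The stub top is at (438,157), where 156 was predicted for fully home. I'm handing the job in.

```bash
python3 -c "
from h import *
print(ticket.finish_job())"
```

```text
the job is handed in; nothing more can be done
None
```

The job is handed in, no verdict returned: the probe stands upright and fully home in the port, collar down on the box and released; contact force readings stayed under about 10 N and total time was about 17 s.

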